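Load the setting disc into the welder's nest

TASK

Lift the aluminium setting disc with the blue stem off its hook, set it down upright on the welder's nest plate in front of the nest, clear of the pins, and let go of it. Then gently nudge it, sliding on the plate, back under the horn until it is fully home in the nest, touching both steel pins and the brass spring plunger, and leave it there. Do not bang the disc down or ram it, do not lift it into the nest, and leave the red-stemmed piece hanging and the other things where they are.

Things in the scene. Friction and masses are not known exactly. Their poses are not given: they have to be found in the camera images.
- disc_stem (a point): Setting disc (0.3 to 0.6 kg, rigid, upright, 150 mm tall): aluminium disc 80 mm diameter, 26 mm thick, with a round blue stem of 18 mm diameter from 26 to 110 mm above its underside and a steel eye on top. This point is on the stem's axis 62 mm above the underside; z is up the stem. It starts hanging upright on either of the rack's two hooks.
- disc_foot (a point): Centre of the setting disc's underside, 62 mm below disc_stem on the same axis. It hangs 47 mm above the table at the start.
- disc_eye (a point): Centre of the hole in the setting disc's steel eye, 128 mm above its underside. A ring of 8 mm bar, hole 28 mm across, 44 mm over all, flat in the y-z plane of this frame: the hole runs along x, as the hook does.
- nest_center (a point): Centre of the nest on top of the flat aluminium plate (60 mm above the table): disc_foot must end here. z up, x from the nest's open front inwards (roughly +y of the world, so the front faces the rack), y left of that. The disc slides in along +x, springs the plunger aside (2 to 6 N of push in all) and clicks in; the plunger then holds it on both pins. Welder and nest change position and yaw each time.
- plate_front (a point): Middle of the nest plate's front edge, 150 mm before nest_center, on the plate's top. From here the flat plate, 190 mm wide, runs on through the nest to 80 mm behind its centre; nothing stands on it before the pins and plunger. The welder's black base around it is 48 mm high and ends 5 mm before this edge.
- pin_inner (a point): Top of a fixed steel pin, 12 mm diameter, 22 mm high, at the inner end of the nest; its axis is 46 mm from nest_center, at +5 deg from the nest's x axis. The seated disc touches it.
- pin_side (a point): Top of the second fixed steel pin, same size, on the nest's right side; its axis is 46 mm from nest_center, at -75 deg from the nest's x axis. The seated disc touches it.
- plunger: Spring plunger: upright brass pin, 12 mm diameter, 20 mm high, origin at its foot, fully out at x = -20, y = +37 mm in nest_center's frame. It gives way up to 14 mm along the nest's +y against 3 to 6 N; about 4 mm with the disc seated. A blue housing block 24 mm high stands to its left.
- horn_face (a point): Centre of the welding horn's lower face, 175 mm straight above nest_center. The horn is an aluminium cylinder of 76 mm diameter with the machine above it: a gripper pointing straight down has no room over the nest, one leaned back towards the nest's front by 30 to 45 deg has.
- rack: Grey two-hook rack; origin on the table below the middle between its hooks, which are at y = +75 and -75 mm. Hooks point along the rack's -x (to the robot's right, about -y of the world) from a crossbar 75 mm behind on posts 200 mm high. One holds the setting disc, the other the red-stemmed piece.
- hook_left (a point): Low point of the hook at y = +75 mm, on the axis of its 8 mm bar, 185 mm above the table. From 8 mm before it the bar turns up, its tip's axis 17 mm before and 11 mm above this point. A hung eye must be raised 13 to 18 mm (its hole allows 20 mm), then drawn off along the rack's -x.
- hook_right (a point): The same point of the other hook, at y = -75 mm of the rack.
- spare_stem (a point): The other hanging piece, to be left hanging: same form and height, but a black disc of 62 mm diameter and a red stem. Point on its stem's axis 62 mm above its underside.
- tape: Bystander: white adhesive-tape roll, 96 mm across, 24 mm high, lying on the welder's black base. Origin at its underside.
- wrench: Bystander: steel wrench, 160 mm, lying on the table.
- jar: Bystander: jar with blue lid, 56 mm across, 85 mm high. Origin at its underside.
- cap_a: Bystander: black moulded cap, 68 mm across, 52 mm high, on the table. Origin at its underside.
- cap_b: Bystander: a second black cap like cap_a. Origin at its underside.
There are look-alikes about, which are no part of the job. There is more than one size of the part that bears disc_stem; the job needs the smallest.

How it is judged:
On the way, in this order (a step that is already met when the one before it is completed fails the run):
1. the disc is off its hook (distance of disc_foot from where it was at the start of the episode above 0.06 m and contact force between disc and rack below 0.05 N), for 0.1 s.
2. the disc stands upright on the nest plate in front of the nest, clear of the pins, and has been let go (x of disc_foot in the frame of nest_center between -0.15 and -0.045 m and y of disc_foot in the frame of nest_center between -0.07 and 0.07 m and z of disc_foot in the frame of nest_center between -0.003 and 0.003 m and angle between disc_foot's own z axis and vertical below 0.05 rad and contact force between disc and the fingers below 0.05 N and contact force between disc and plunger below 0.05 N), for 0.2 s.
3. the disc is home in the nest (horizontal distance between disc_foot and nest_center below 0.003 m and z of disc_foot in the frame of nest_center between -0.003 and 0.003 m and angle between disc_foot's own z axis and vertical below 0.05 rad), for 0.2 s.
At the end, for the whole second after the job is handed in: The setting disc stands upright (within 3 deg) and still on the nest plate, its centre within 3 mm of the nest centre, held against the two pins by the spring plunger, and released (all of step 3 and contact force between disc and plunger above 0.5 N and linear speed of disc below 0.01 m/s); the robot touches nothing.
It fails at once if the disc is pressed or banged on the welder (plate, pins, plunger) with more than 70 N (contact force between disc and welder above 70 N).
It fails at once if the disc is lifted into the nest: raised more than 8 mm off the plate within 40 mm of the nest centre (horizontal distance between disc_foot and nest_center below 0.04 m and z of disc_foot in the frame of nest_center above 0.008 m).
It fails at once if the red-stemmed piece is moved more than 40 mm (distance of spare_stem from where it was at the start of the episode above 0.04 m).
It fails at once if another thing is moved more than 30 mm (distance of any of tape, wrench, jar, cap_a, cap_b from where it was at the start of the episode above 0.03 m).
It also fails if it takes over 67 s, if anything falls off the work surface, if the arm or the gripper's body presses on something with over 40 N, if the wrist force passes 120 N, or if a joint passes its speed limit or range.

ROBOT

A 6-joint arm with a two-finger parallel gripper is mounted at the origin on the work surface. World frame = base frame: x ahead of the robot, y to its left, z up, the work surface at z = 0. Lengths are in m, angles in rad, forces in N, time in s.
With the tool pointing down it reaches from about 0.35 to 0.85 m from the base axis. Payload 8.1 kg.
Tool frame: the origin (TCP) lies on the mounting face of the last link; the fingertips stand 186 mm ahead of it and the grasp point (between the pads) lies 167 mm ahead of it; z points along the fingers, y is the line along which they close (so a half turn about z gives the same grasp; the last joint's range is limited). The gripper opens to 93 mm and grips with 3 to 60 N. Pads are 15 mm wide; open, the fingers measure 128 mm over their backs; the gripper's body (75 mm by 188 mm) begins 65 mm behind the grasp point.
Start: joints at [-0.085, 0.13, 1.488, -0, 1.523, -0.085], TCP at [0.6, 0, 0.405] pointing down, gripper open.
Joint ranges: [-2.96, 2.96], [-0.89, 2.26], [0.02, 2.5], [-1.34, 4.48], [0, 2.73], [-2.66, 2.66]. Speed limits (rad/s): [2.39, 2.39, 2.79, 3.14, 3.14, 3.14].

INTERFACE

Orientations are given as a rotation vector (axis times angle).
In Python, from plant import read_state, read_camera, camera_params, close_job gives the robot as it stands. The module is installed in compiled form; this text tells all that it offers.
- The arm moves only by the tool servo_tool, never from a script. Its argument "increments" is a list of rows, each an object with "slide": the shift along the tool's x, y, z in mm, a list of three; "dr": the turn, a rotation vector about the tool's x, y, z in rad, a list of three; "jaw": the closure, from 0 (fully open) to 1 (shut). In form: [{"slide": [x, y, z], "dr": [ax, ay, az], "jaw": jaw}, ...]. A call has 1 to 20 rows; each row is the pose to reach, as a shift and turn from the pose commanded when the call began, along the tool's axes at that moment; what a row does not reach only later rows make up. A row lasts 1/10 s, in which the tool goes at most 50 mm and 8.59 degrees, less where a joint would pass 70% of its speed; a pose out of reach is approached as far as the arm can. A call with a gripper value outside its range is refused whole. The fingers move at their own pace and stop on an object; "force" is the grip in N (left out, the last holds). Time passes only in rows, so rows that repeat a pose let the fingers close. It gives the time, the measured TCP pose, the force, the opening and the grip force at its end, in the units of the state.
- read_state(): the state, without advancing time (a new reading comes with each control period).
- read_camera(name): name is "scene" or "side" or "wrist"; returns (picture, depth): 384x512x3 uint8, red, green, blue; 384x512 float32, m along the optical axis (not along the pixel's ray), 0 where there is no reading.
- camera_params(name): a dict with "fx", "fy", "cx", "cy" (pixels), "rvec" (rotation vector, rad) and "tvec" (3), from world to camera coordinates, as OpenCV has them. Camera axes: x right, y down, z forward; pixel columns grow to the right and rows downward; lengths in m; the calibration is good to about 2 mm. A picture is of the moment at which its call begins: read the wrist's pose just before it. camera_params takes no time and is no camera call; for the wrist camera it gives the pose at the moment of the call.
- close_job(): hands the job in; it is judged then, once.
The state is a dict: "t": time; "q": joint angles; "dq": joint speeds; "joint_torque": joint torques, N m; "tool_pos": TCP position; "orientation": TCP orientation; "force": force on the tool from outside, world axes, zero at the start; "wrist_torque": the same for the moment, N m; "opening": finger opening in m; "gripper_force": force on a finger pad.
Only numpy, scipy, OpenCV 4.12 (cv2) and the standard library are available. Lean on these libraries where they do the work, as an engineer would, in place of code of your own. Each camera call takes 0.05 s, during which the arm holds its last target. There are 200 camera calls.

## Working session

There is one attempt and no reset: what is moved stays moved. The work goes in short steps, Python scripts to look and compute and a tool call to move; the robot and the scene stay as the last step left them, time stands still between calls to the robot, and variables do not carry over. Pictures are saved under pics/ and viewed, at most 13 in all, crops included, and the job is handed in when it is done.

Besides the shell and the picture viewer there is one more tool, called after "Request:" as a command line: name --argument value ..., lists and objects as JSON in quotes. servo_tool: Moves the arm, as the interface text tells. Its arguments: {"type":"object","properties":{"increments":{"type":"array"},"force":{"type":"number"}},"required":["increments"]}

```bash
mkdir -p pics
cat > h.py <<'E'
import numpy as np, cv2
from scipy.spatial.transform import Rotation as R
from plant import *
def cloud(name):
    p=camera_params(name); im,d=read_camera(name)
    v,u=np.mgrid[:384,:512]
    c=np.stack([(u-p['cx'])/p['fx']*d,(v-p['cy'])/p['fy']*d,d],-1)
    Rm=R.from_rotvec(np.ravel(p['rvec'])).as_matrix()
    w=(c-np.ravel(p['tvec']))@Rm
    w[d==0]=np.nan
    return im,d,w
E
python3 - <<'E'
from h import *
a=[]
for n in ('scene','side'):
    im,d,w=cloud(n); a.append(im); np.savez(n+'.npz',im=im,d=d,w=w)
    p=camera_params(n);Rm=R.from_rotvec(np.ravel(p['rvec'])).as_matrix()
    print(n,-Rm.T@np.ravel(p['tvec']),Rm[2],p['fx'],(d>0).mean())
    cv2.imwrite('pics/%s.png'%n,cv2.resize(im[...,::-1],(800,600)))
print(read_state())
E
```

```text
scene [ 0.98495991 -0.70098455  1.2264269 ] [-0.32475773  0.49600032 -0.80530497] 397.9455113412611 0.9960378011067709
side [-0.05666232 -1.06735377  0.8364005 ] [ 0.42626242  0.76050551 -0.48982826] 425.26058592325876 0.9959360758463541
{'t': 0.1, 'q': array([-8.53905109e-02,  1.31090913e-01,  1.48917535e+00, -1.87060373e-06,
        1.52301130e+00, -8.53838017e-02]), 'dq': array([ 3.86066860e-05, -1.87934689e-03, -3.09737575e-03, -1.74635211e-03,
       -8.21138573e-04, -1.02185483e-03]), 'joint_torque': array([ 2.89806376e-03, -5.61339462e+01, -4.93095982e+01,  7.72326719e-02,
        2.89617141e-02, -2.83941080e-05]), 'tool_pos': array([5.99790903e-01, 4.55752884e-05, 4.03786216e-01]), 'orientation': array([-2.22053811e+00, -2.22052341e+00,  1.70658647e-03]), 'force': array([ 0.19873544, -0.8887705 ,  0.78912813]), 'wrist_torque': array([0.0313603 , 0.0009408 , 0.00803347]), 'gripper_force': 0.0, 'opening': 0.0929422297949534}
```

View pics/scene.png

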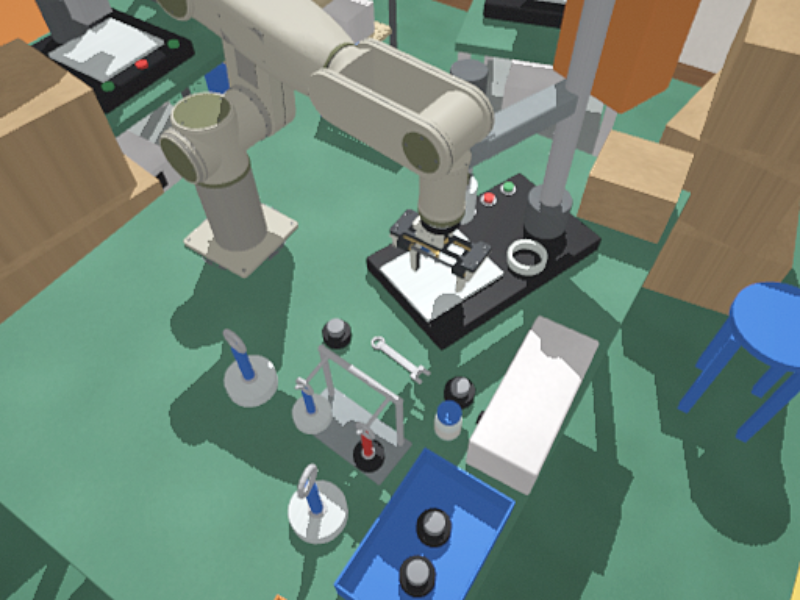

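View pics/side.png

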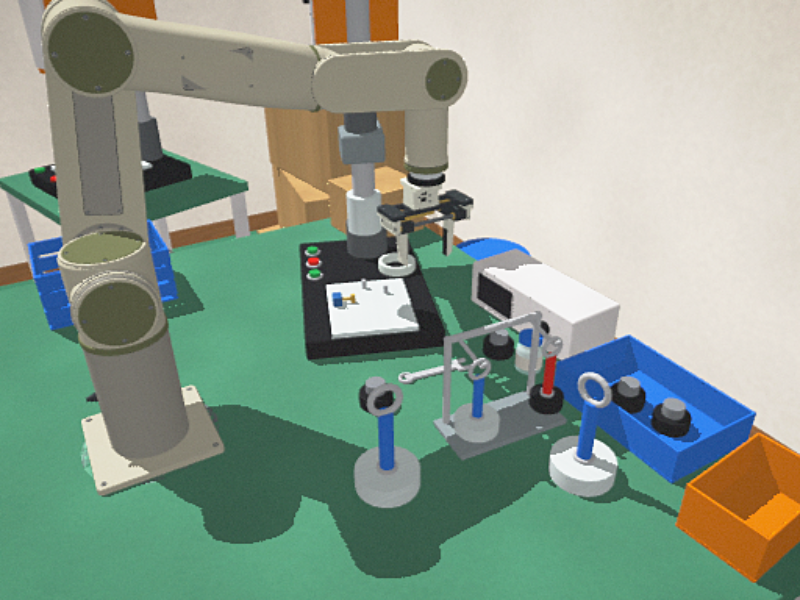

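The scene view shows the smallest blue-stemmed disc hanging at about (310,405), with the red piece at (367,450). The two larger blue-stemmed look-alikes stand free. The side view shows the hung disc at (477,400), the plate at (370,308), pins at (365,284) and (387,289), and the plunger at (345,298).

Run:
```python
from h import *
for n,bx in (('side',(290,225,325,270)),('scene',(188,240,212,268))):
    f=np.load(n+'.npz'); im,w=f['im'],f['w']; hsv=cv2.cvtColor(im,cv2.COLOR_RGB2HSV)
    H,S,V=hsv[...,0],hsv[...,1],hsv[...,2]
    p=camera_params(n); Rm=R.from_rotvec(np.ravel(p['rvec'])).as_matrix(); C=-Rm.T@np.ravel(p['tvec'])
    m=np.zeros(H.shape,bool); m[bx[1]:bx[3],bx[0]:bx[2]]=1
    def stem(mask,name):
        q=w[mask]; q=q[(q[:,2]>.08)&(q[:,2]<.15)]
        # silhouette centre: per-row mean; ray direction push of ~ mean depth r*pi/4
        c=np.median(q,0); g=q.mean(0)-C; g[2]=0; g/=np.linalg.norm(g)
        print(n,name,len(q),'med',c.round(4),'axis',(q.mean(0)+g*.009*.785)[:2].round(4),'zrange',q[:,2].min(),q[:,2].max())
    stem(m&(H>100)&(H<125)&(S>120),'blue')
    r=((H<8)|(H>172))&(S>150)&(w[...,2]>.07)&(w[...,2]<.16)
    r[:, :200]=0
    stem(r&(w[...,1]<0.1)&(w[...,0]<.9),'red')
    # aluminium disc top of hung piece
    k=(np.abs(w[...,2]-.073)<.003)&m
    # plate
    k=(np.abs(w[...,2]-.060)<.004)&(S<60)&(V>90)&(w[...,0]>.35)&(w[...,0]<.95)&(w[...,1]>-.1)
    k=cv2.morphologyEx(k.astype(np.uint8),cv2.MORPH_OPEN,np.ones((3,3)))
    nn,lab,st,_=cv2.connectedComponentsWithStats(k); i=1+st[1:,4].argmax()
    q=w[lab==i]; rect=cv2.minAreaRect((q[:,:2]*1000).astype(np.float32))
    print(n,'plate',len(q),q[:,2].mean(),rect,cv2.boxPoints(rect).round(1).tolist())
    # things above the plate
    hull=cv2.convexHull((q[:,:2]*1000).astype(np.float32))
    P=w[(w[...,2]>.072)&(w[...,2]<.10)]; 
    im_=[(x,cv2.pointPolygonTest(cv2.boxPoints(rect),(float(x[0]*1000),float(x[1]*1000)),False)) for x in P]
    I=np.array([x for x,t in im_ if t>0]); print(len(I))
    if len(I):
        from scipy.cluster.hierarchy import fcluster,linkage
        L=fcluster(linkage(I[:,:2]),.006,'distance')
        for l in set(L):
            z=I[L==l]; 
            if len(z)>3:print(len(z),z.mean(0).round(4),z.max(0).round(4),z.min(0).round(4))
f=np.load('side.npz');im=f['im']
cv2.imwrite('pics/s2.png',np.hstack([cv2.resize(im[165:235,195:275,::-1],(400,350),interpolation=cv2.INTER_CUBIC),cv2.resize(im[195:295,270:370,::-1],(400,350),interpolation=cv2.INTER_CUBIC)]))
```

```text
side blue 128 med [ 0.4999 -0.3368  0.1146] axis [ 0.5051 -0.3303] zrange 0.0803349223084001 0.14920784183865898
side red 121 med [ 0.6485 -0.3478  0.115 ] axis [ 0.6547 -0.3418] zrange 0.08176922840696316 0.14997601762848822
side plate 1318 0.06098902472216575 ((532.3457641601562, 137.9511260986328), (237.12265014648438, 190.644775390625), 69.08589935302734) [[401.0, 61.20000076293945], [579.0999755859375, -6.800000190734863], [663.7000122070312, 214.6999969482422], [485.6000061035156, 282.70001220703125]]
90
4 [0.4591 0.1846 0.08  ] [0.4598 0.1867 0.0883] [0.4581 0.181  0.0726]
55 [0.4782 0.167  0.0796] [0.5067 0.1792 0.0887] [0.457  0.1565 0.0721]
11 [0.5876 0.1637 0.0791] [0.5933 0.1699 0.0842] [0.5843 0.1594 0.0725]
11 [0.5547 0.2126 0.0783] [0.5584 0.2211 0.0854] [0.5514 0.2072 0.0729]
scene blue 50 med [ 0.5136 -0.3356  0.1162] axis [ 0.5066 -0.3308] zrange 0.08319655549598441 0.14830353969150703
scene red 46 med [ 0.6607 -0.3487  0.1214] axis [ 0.6556 -0.3427] zrange 0.08267645433905452 0.14883917665123989
scene plate 837 0.05981854069392875 ((519.208984375, 93.16220092773438), (134.23175048828125, 192.83364868164062), 70.68766784667969) [[406.0, 61.70000076293945], [588.0, -2.0999999046325684], [632.4000244140625, 124.5999984741211], [450.3999938964844, 188.39999389648438]]
12
7 [0.5069 0.1625 0.0783] [0.5093 0.166  0.0836] [0.5023 0.1579 0.073 ]
4 [0.4739 0.1615 0.0801] [0.4794 0.1625 0.0819] [0.4699 0.1599 0.0787]
```

View pics/s2.png

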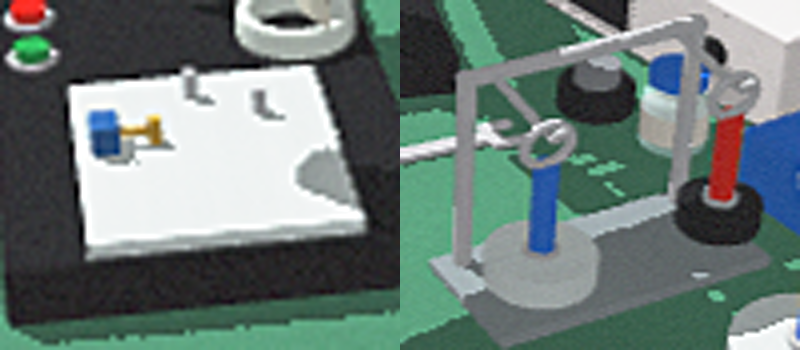

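The crop shows both pins at the back of the plate and the plunger on its left. The small disc hangs on the left hook and the red piece on the right. The pin spacing comes out at 59 mm, as it should. I'll now compute the free-space obstacles and the first targets.

```bash
cat >> h.py <<'E'
import json,os
def rot(yaw,al):  # forward direction yaw (deg), lean al (deg)
    y,a=np.radians([yaw,al]); f=np.array([np.cos(y),np.sin(y),0]); k=np.array([0,0,1.])
    z=np.sin(a)*f-np.cos(a)*k; x=np.cos(a)*f+np.sin(a)*k
    return np.stack([x,np.cross(z,x),z],1)
def cmd(): 
    if not os.path.exists('c.json'): return np.array([.6,0,.405]),rot(90,0)
    c=json.load(open('c.json')); return np.array(c['p']),np.array(c['r'])
def did(slide,dr):
    p,r=cmd(); p=p+r@(np.array(slide)/1e3); r=r@R.from_rotvec(dr).as_matrix()
    json.dump(dict(p=p.tolist(),r=r.tolist()),open('c.json','w'))
def to(G,r2,tip=.167):
    p,r=cmd(); t=np.array(G)-tip*r2[:,2]
    print('tcp',t.round(4),'slide',(r.T@(t-p)*1e3).round(1),'dr',R.from_matrix(r.T@r2).as_rotvec().round(4))
def err():
    s=read_state(); p,r=cmd(); m=R.from_rotvec(s['orientation']).as_matrix()
    print('t',s['t'],'err mm',((s['tool_pos']-p)*1e3).round(1),'ang',R.from_matrix(m@r.T).as_rotvec().round(4),'F',s['force'].round(2),'open',s['opening'],s['gripper_force'],'q',s['q'].round(2))
E
python3 - <<'E'
from h import *
f=np.load('side.npz'); w=f['w']; hsv=cv2.cvtColor(f['im'],cv2.COLOR_RGB2HSV)
b=(np.abs(hsv[...,0].astype(int)-112)<13)&(hsv[...,1]>120)
for u0,v0,u1,v1 in ((235,255,260,305),(365,255,395,300)):
    q=w[v0:v1,u0:u1][b[v0:v1,u0:u1]]; print('lookalike stem',q.mean(0).round(3),q.max(0).round(3))
for u0,v0,u1,v1 in ((230,240,262,270),(365,235,395,262)):
    q=w[v0:v1,u0:u1].reshape(-1,3); q=q[(q[:,1]<-.25)&(q[:,2]>.05)]; print('top z',q[:,2].max())
r=rot(85.6,50)
G=np.array([.506,-.3305,.100])
to(G-.12*r[:,2]+[0,-.0,.05],r)
to(G-.12*r[:,2],r); to(G,r)
E
```

```text
lookalike stem [ 0.322 -0.335  0.103] [ 0.41  -0.156  0.158]
lookalike stem [nan nan nan] [nan nan nan]
top z 0.21070860058384672
top z 0.2120512254852382
tcp [ 0.4891 -0.5497  0.3345] slide [-549.7 -110.9   70.5] dr [-0.0335  0.8722  0.0719]
tcp [ 0.4891 -0.5497  0.2845] slide [-549.7 -110.9  120.5] dr [-0.0335  0.8722  0.0719]
tcp [ 0.4962 -0.4581  0.2073] slide [-458.1 -103.8  197.7] dr [-0.0335  0.8722  0.0719]
```

Request:
servo_tool --increments '[{"slide":[-40,-10,-60],"dr":[-0.0335,0.8722,0.0719],"jaw":0},{"slide":[-80,-20,-120],"dr":[-0.0335,0.8722,0.0719],"jaw":0},{"slide":[-300,-60,-120],"dr":[-0.0335,0.8722,0.0719],"jaw":0},{"slide":[-300,-60,-120],"dr":[-0.0335,0.8722,0.0719],"jaw":0},{"slide":[-300,-60,-120],"dr":[-0.0335,0.8722,0.0719],"jaw":0},{"slide":[-300,-60,-120],"dr":[-0.0335,0.8722,0.0719],"jaw":0},{"slide":[-300,-60,-120],"dr":[-0.0335,0.8722,0.0719],"jaw":0},{"slide":[-550,-110,-60],"dr":[-0.0335,0.8722,0.0719],"jaw":0},{"slide":[-550,-110,-60],"dr":[-0.0335,0.8722,0.0719],"jaw":0},{"slide":[-550,-110,-60],"dr":[-0.0335,0.8722,0.0719],"jaw":0},{"slide":[-550,-110,-60],"dr":[-0.0335,0.8722,0.0719],"jaw":0},{"slide":[-550,-110,-60],"dr":[-0.0335,0.8722,0.0719],"jaw":0},{"slide":[-550,-110,-60],"dr":[-0.0335,0.8722,0.0719],"jaw":0},{"slide":[-550,-110,-60],"dr":[-0.0335,0.8722,0.0719],"jaw":0}]'

```text
t: 1.5
tool_pos: [0.4887, -0.5527, 0.4602]
orientation: [-1.777, -1.637, -0.83]
force: [-0.5, 0.6, 0.1]
opening: 0.0928
gripper_force: 0.0
```

Run:
```python
from h import *
did([-550,-110,-60],[-0.0335,0.8722,0.0719]); err()
f=np.load('side.npz'); w=f['w']; im=f['im'].astype(int); b=(im[...,2]>im[...,0]+40)&(im[...,2]>im[...,1]+25)
for u0,v0,u1,v1 in ((238,262,256,302),(368,262,390,294)):
    q=w[v0:v1,u0:u1][b[v0:v1,u0:u1]]; q=q[(q[:,2]>.05)]; print('lookalike stem',len(q),np.nanmedian(q,0).round(3))
im,d,w=cloud('wrist'); cv2.imwrite('pics/w1.png',im[...,::-1])
r=rot(85.6,50); G=np.array([.506,-.3305,.100])
to(G-.12*r[:,2],r); to(G,r)
```

```text
t 1.5 err mm [-1.3 -2.7 -4.8] ang [ 0.0046  0.0032 -0.0035] F [-0.46  0.58  0.08] open 0.09280917048103508 0.0 q [-1.03  0.9   0.49  0.71  2.39 -0.58]
lookalike stem 318 [ 0.32  -0.337  0.108]
lookalike stem 299 [ 0.617 -0.483  0.1  ]
tcp [ 0.4891 -0.5497  0.2845] slide [-138.1   -0.9  116.2] dr [ 0.  0. -0.]
tcp [ 0.4962 -0.4581  0.2073] slide [-138.1   -0.9  236.2] dr [ 0.  0. -0.]
```

View pics/w1.png

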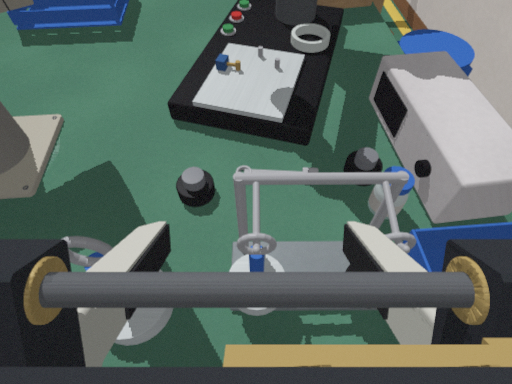

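The wrist view shows the hung disc at (257,265), straight ahead between the fingers, with the nest plate at (250,80). The larger disc at (0.62,-0.48) stands close to the gripper body. I'll approach at the nest's yaw of 69°, which clears it.

Run:
```python
from h import *
err()
r=rot(69.1,50); G=np.array([.506,-.3305,.100])
to(G-.12*r[:,2],r)
```

```text
t 1.55 err mm [-0.4 -1.  -2.7] ang [ 0.0025  0.0014 -0.0015] F [0.73 0.56 0.53] open 0.09315108159701004 0.0 q [-1.03  0.9   0.5   0.71  2.39 -0.58]
tcp [ 0.4276 -0.5359  0.2845] slide [-132.3  -63.3  123.1] dr [-0.2206  0.      0.1851]
```

Request:
servo_tool --increments '[{"slide":[-30,-63,20],"dr":[-0.2206,0,0.1851],"jaw":0},{"slide":[-30,-63,20],"dr":[-0.2206,0,0.1851],"jaw":0},{"slide":[-132,-63,123],"dr":[-0.2206,0,0.1851],"jaw":0},{"slide":[-132,-63,123],"dr":[-0.2206,0,0.1851],"jaw":0},{"slide":[-132,-63,123],"dr":[-0.2206,0,0.1851],"jaw":0},{"slide":[-132,-63,123],"dr":[-0.2206,0,0.1851],"jaw":0},{"slide":[-132,-63,123],"dr":[-0.2206,0,0.1851],"jaw":0},{"slide":[-132,-63,123],"dr":[-0.2206,0,0.1851],"jaw":0}]'

```text
t: 2.35
tool_pos: [0.429, -0.5361, 0.2892]
orientation: [-2.045, -1.413, -0.953]
force: [0.9, -0.2, 0.5]
opening: 0.0929
gripper_force: 0.0
```

Run:
```python
from h import *
did([-132,-63,123],[-.2206,0,.1851]); err()
s=read_state()
im,d,w=cloud('wrist'); i=im.astype(int); b=(i[...,2]>i[...,0]+40)&(i[...,2]>i[...,1]+25)
k=b&(np.hypot(w[...,0]-.506,w[...,1]+.33)<.025)&(w[...,2]>.075)&(w[...,2]<.155)
q=w[k]; p=camera_params('wrist');Rm=R.from_rotvec(np.ravel(p['rvec'])).as_matrix(); C=-Rm.T@np.ravel(p['tvec'])
g=q.mean(0)-C; g[2]=0; g/=np.linalg.norm(g); print(len(q),q.mean(0)+g*.007,q[:,2].min(),q[:,2].max(),np.argwhere(k).mean(0))
r=rot(69.1,50); G=np.array([.506,-.3305,.100]); to(G,r)
```

```text
t 2.35 err mm [ 1.1 -0.3  4.3] ang [-0.0049 -0.0032  0.0012] F [ 0.86 -0.22  0.54] open 0.09285048264132019 0.0 q [-1.13  0.72  1.08  0.64  1.95 -0.71]
1268 [ 0.50597717 -0.33122076  0.12062868] 0.07575475702949343 0.15497130500316061 [184.21766562 252.60725552]
tcp [ 0.4604 -0.45    0.2073] slide [ -0.4  -0.3 120.1] dr [ 0.  0. -0.]
```

Request:
servo_tool --increments '[{"slide":[0,0,20],"dr":[0,0,0],"jaw":0},{"slide":[0,0,40],"dr":[0,0,0],"jaw":0},{"slide":[0,0,60],"dr":[0,0,0],"jaw":0},{"slide":[0,0,80],"dr":[0,0,0],"jaw":0},{"slide":[0,0,95],"dr":[0,0,0],"jaw":0},{"slide":[0,0,108],"dr":[0,0,0],"jaw":0},{"slide":[0,0,116],"dr":[0,0,0],"jaw":0},{"slide":[0,0,120],"dr":[0,0,0],"jaw":0},{"slide":[0,0,120],"dr":[0,0,0],"jaw":0},{"slide":[0,0,120],"dr":[0,0,0],"jaw":0}]'

```text
t: 3.4
tool_pos: [0.4607, -0.4504, 0.2079]
orientation: [-2.044, -1.407, -0.953]
force: [0.1, 0.2, 0.6]
opening: 0.0932
gripper_force: 0.0
```

Run:
```python
from h import *
did([0,0,120],[0,0,0]); err()
for n in ('side','scene'):
    im,d,w=cloud(n); i=im.astype(int); b=(i[...,2]>i[...,0]+40)&(i[...,2]>i[...,1]+25)
    k=b&(np.hypot(w[...,0]-.506,w[...,1]+.33)<.03)&(w[...,2]>.075)&(w[...,2]<.155); q=w[k]; print(n,len(q),q.mean(0) if len(q) else '')
    if n=='side': cv2.imwrite('pics/g.png',cv2.resize(im[150:330,200:420,::-1],(770,630))[:600])
```

```text
t 3.4 err mm [-0.  -0.5  0.2] ang [-0.0006 -0.0004 -0.0003] F [0.13 0.19 0.63] open 0.09321379577974037 0.0 q [-1.03  0.67  1.31  0.66  1.75 -0.75]
side 0 
scene 58 [ 0.51206067 -0.33558817  0.11732815]
```

View pics/g.png

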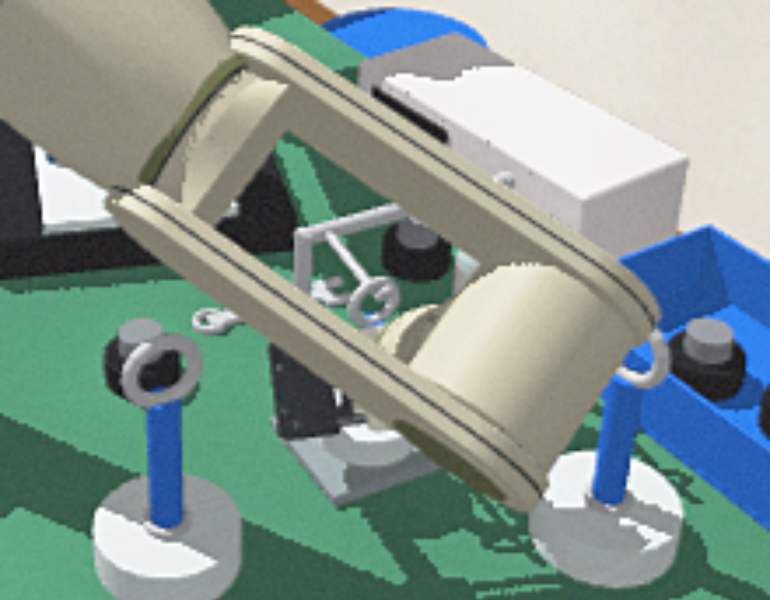

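The crop shows the gripper straddling the stem below the eye at (375,300). The arm link only overlaps the right look-alike in the image; it is actually well in front of it. I'll close the gripper.

Request:
servo_tool --increments '[{"slide":[0,0,0],"dr":[0,0,0],"jaw":1},{"slide":[0,0,0],"dr":[0,0,0],"jaw":1},{"slide":[0,0,0],"dr":[0,0,0],"jaw":1},{"slide":[0,0,0],"dr":[0,0,0],"jaw":1},{"slide":[0,0,0],"dr":[0,0,0],"jaw":1},{"slide":[0,0,0],"dr":[0,0,0],"jaw":1},{"slide":[0,0,0],"dr":[0,0,0],"jaw":1},{"slide":[0,0,0],"dr":[0,0,0],"jaw":1}]' --force 30

```text
t: 4.3
tool_pos: [0.4607, -0.4499, 0.2074]
orientation: [-2.043, -1.407, -0.953]
force: [-0.2, -1.2, -0.0]
opening: 0.0337
gripper_force: 0.0
```

Run:
```python
from h import *
err(); p,r=cmd()
for v in ([0,0,.016],[-.0027,-.035,.016],[-.005,-.065,.03],[-.005,-.065,.2]): print((r.T@np.array(v)*1e3).round(1))
```

```text
t 4.3 err mm [ 0.   0.  -0.3] ang [ 0. -0.  0.] F [-0.21 -1.16 -0.02] open 0.03371856380533184 0.0 q [-1.03  0.67  1.31  0.66  1.75 -0.75]
[ 12.3  -0.  -10.3]
[ -9.4  10.  -36.1]
[-17.2  18.5 -67.2]
[ 113.    18.5 -176.4]
```

Still closing.

Request:
servo_tool --increments '[{"slide":[0,0,0],"dr":[0,0,0],"jaw":1},{"slide":[0,0,0],"dr":[0,0,0],"jaw":1},{"slide":[0,0,0],"dr":[0,0,0],"jaw":1},{"slide":[0,0,0],"dr":[0,0,0],"jaw":1},{"slide":[0,0,0],"dr":[0,0,0],"jaw":1}]'

```text
t: 4.8
tool_pos: [0.4606, -0.4499, 0.2074]
orientation: [-2.043, -1.407, -0.953]
force: [-1.4, -0.2, -0.7]
opening: 0.0174
gripper_force: 30.0
```

Gripped: the opening is 17.4 mm on the 18 mm stem. I'll raise 16 mm.

Request:
servo_tool --increments '[{"slide":[3,0,-2.5],"dr":[0,0,0],"jaw":1},{"slide":[6,0,-5],"dr":[0,0,0],"jaw":1},{"slide":[9,0,-7.5],"dr":[0,0,0],"jaw":1},{"slide":[12.3,0,-10.3],"dr":[0,0,0],"jaw":1},{"slide":[12.3,0,-10.3],"dr":[0,0,0],"jaw":1},{"slide":[12.3,0,-10.3],"dr":[0,0,0],"jaw":1}]'

```text
t: 5.4
tool_pos: [0.4607, -0.45, 0.2237]
orientation: [-2.044, -1.407, -0.953]
force: [-0.2, 0.7, -3.7]
opening: 0.0173
gripper_force: 30.0
```

Run:
```python
from h import *
did([12.3,0,-10.3],[0,0,0]); err()
p,r=cmd()
for v in ([-.0027,-.035,0],[-.0047,-.06,.0],[-.0047,-.06,.2]): print((r.T@np.array(v)*1e3).round(1))
im,d,w=cloud('scene')
cv2.imwrite('pics/l.png',cv2.resize(im[200:310,150:280,::-1],(650,550),interpolation=cv2.INTER_CUBIC))
```

```text
t 5.4 err mm [ 0.  -0.1 -0. ] ang [-0.0005 -0.0002 -0.    ] F [-0.21  0.74 -3.71] open 0.01729703123734158 29.967504143714905 q [-1.03  0.65  1.31  0.66  1.77 -0.74]
[-21.6  10.  -25.8]
[-37.1  17.  -44.2]
[ 116.1   17.  -172.8]
```

View pics/l.png

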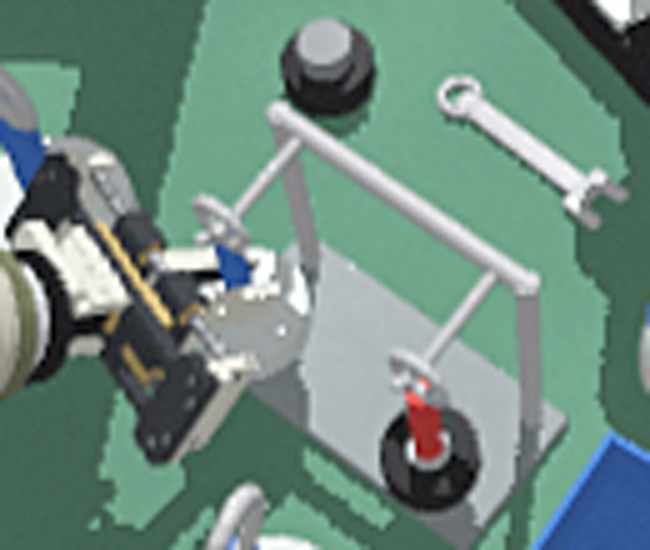

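The crop shows the disc held at (235,270), with the eye raised on its hook. The -3.7 N reading matches the disc's weight carried freely. I'll draw it off now.

Request:
servo_tool --increments '[{"slide":[-3,1.5,-4],"dr":[0,0,0],"jaw":1},{"slide":[-7,3.3,-8.6],"dr":[0,0,0],"jaw":1},{"slide":[-11,5,-13],"dr":[0,0,0],"jaw":1},{"slide":[-15,6.9,-17.8],"dr":[0,0,0],"jaw":1},{"slide":[-19,8.7,-22.6],"dr":[0,0,0],"jaw":1},{"slide":[-23,10.5,-27.4],"dr":[0,0,0],"jaw":1},{"slide":[-28,12.8,-33.4],"dr":[0,0,0],"jaw":1},{"slide":[-33,15.1,-39.3],"dr":[0,0,0],"jaw":1},{"slide":[-37,17,-44],"dr":[0,0,0],"jaw":1},{"slide":[-37,17,-44],"dr":[0,0,0],"jaw":1}]'

```text
t: 6.45
tool_pos: [0.4558, -0.5106, 0.2234]
orientation: [-2.044, -1.407, -0.953]
force: [0.5, -0.4, -3.6]
opening: 0.0169
gripper_force: 30.0
```

Run:
```python
from h import *
did([-37,17,-44],[0,0,0]); err()
p,r=cmd()
N=np.array([.5441,.1726,.06]); ey=69.1*np.pi/180; ex=np.array([np.cos(ey),np.sin(ey),0])
print((r.T@np.array([0,0,.2])*1e3).round(1))
r2=rot(69.1,50)
G=N-.095*ex+[0,0,.053]; print(G)
to(G+[0,0,.16],r2); to(G+[0,0,.02],r2)
```

```text
t 6.45 err mm [-0.2 -0.9 -0.3] ang [-0.0005 -0.0001 -0.0008] F [ 0.5  -0.4  -3.59] open 0.016918660403117083 29.967530965805054 q [-1.08  0.77  1.13  0.64  1.84 -0.73]
[ 153.2   -0.  -128.6]
[0.51020989 0.08385057 0.113     ]
tcp [ 0.4646 -0.0357  0.3803] slide [ 406.6 -161.2  240.8] dr [ 0.  0. -0.]
tcp [ 0.4646 -0.0357  0.2403] slide [ 299.4 -161.2  330.8] dr [ 0.  0. -0.]
```

Request:
servo_tool --increments '[{"slide":[15,0,-13],"dr":[0,0,0],"jaw":1},{"slide":[45,0,-38],"dr":[0,0,0],"jaw":1},{"slide":[75,0,-63],"dr":[0,0,0],"jaw":1},{"slide":[105,0,-88],"dr":[0,0,0],"jaw":1},{"slide":[135,0,-113],"dr":[0,0,0],"jaw":1},{"slide":[153,0,-129],"dr":[0,0,0],"jaw":1},{"slide":[163,-6,-114],"dr":[0,0,0],"jaw":1},{"slide":[183,-19,-85],"dr":[0,0,0],"jaw":1},{"slide":[204,-32,-55],"dr":[0,0,0],"jaw":1},{"slide":[225,-46,-24],"dr":[0,0,0],"jaw":1},{"slide":[246,-59,7],"dr":[0,0,0],"jaw":1},{"slide":[267,-73,38],"dr":[0,0,0],"jaw":1},{"slide":[288,-86,69],"dr":[0,0,0],"jaw":1},{"slide":[309,-99,99],"dr":[0,0,0],"jaw":1},{"slide":[330,-113,130],"dr":[0,0,0],"jaw":1},{"slide":[351,-126,161],"dr":[0,0,0],"jaw":1},{"slide":[372,-140,192],"dr":[0,0,0],"jaw":1},{"slide":[393,-153,222],"dr":[0,0,0],"jaw":1},{"slide":[403,-159,236],"dr":[0,0,0],"jaw":1},{"slide":[406,-161,241],"dr":[0,0,0],"jaw":1}]'

```text
t: 8.45
tool_pos: [0.4639, -0.0336, 0.3807]
orientation: [-2.04, -1.411, -0.953]
force: [-0.4, -1.1, -3.0]
opening: 0.0175
gripper_force: 30.0
```

Run:
```python
from h import *
did([406,-161,241],[0,0,0]); err()
N=np.array([.5441,.1726,.06]); y=np.radians(69.1); ex=np.array([np.cos(y),np.sin(y),0]); r2=rot(69.1,50)
G=N-.095*ex+[0,0,.053]
for dz in (.04,.015,.004): to(G+[0,0,dz],r2)
for n in ('scene','side'):
    im,d,w=cloud(n); i=im.astype(int); b=(i[...,2]>i[...,0]+40)&(i[...,2]>i[...,1]+25)
    k=b&(np.hypot(w[...,0]-.51,w[...,1]-.084)<.05)&(w[...,2]>.2); q=w[k]
    if len(q)>10:
        print(n,len(q),q.mean(0).round(4)); 
        # stem tilt from PCA of points
        c=q-q.mean(0); v=np.linalg.svd(c,full_matrices=False)[2][0]; print('dir',v.round(3))
    cv2.imwrite('pics/t_%s.png'%n,cv2.resize(im[:,:,::-1],(512,384)))
a=cv2.imread('pics/t_scene.png');b=cv2.imread('pics/t_side.png'); cv2.imwrite('pics/t.png',np.hstack([a[60:330,180:480],b[60:330,180:480]]))
```

```text
t 8.45 err mm [-0.7  2.4  1. ] ang [-0.0001 -0.0014  0.0036] F [-0.36 -1.11 -2.98] open 0.017480528736667243 29.966309666633606 q [-0.51 -0.24  2.01  0.86  1.55 -0.25]
tcp [ 0.4646 -0.0357  0.2603] slide [-91.3  -0.2  77. ] dr [ 0.  0. -0.]
tcp [ 0.4646 -0.0357  0.2353] slide [-110.4   -0.2   93. ] dr [ 0.  0. -0.]
tcp [ 0.4646 -0.0357  0.2243] slide [-118.9   -0.2  100.1] dr [ 0.  0. -0.]
scene 48 [0.5149 0.0816 0.3169]
dir [ 0.086 -0.112 -0.99 ]
side 24 [0.507  0.0778 0.2609]
dir [ 0.183 -0.087  0.979]
```

View pics/t.png

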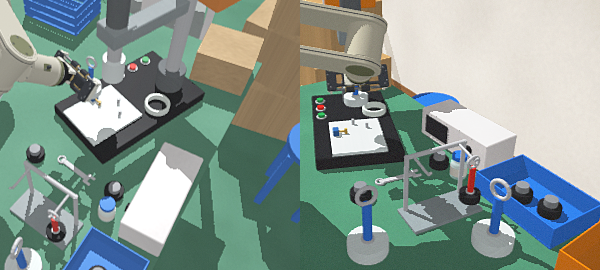

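The disc is held upright over the plate at about (95,70) left and (355,95) right, and the spare still hangs. I'll lower it.

Request:
servo_tool --increments '[{"slide":[-12,0,10],"dr":[0,0,0],"jaw":1},{"slide":[-30,0,25],"dr":[0,0,0],"jaw":1},{"slide":[-50,0,42],"dr":[0,0,0],"jaw":1},{"slide":[-70,0,59],"dr":[0,0,0],"jaw":1},{"slide":[-88,0,74],"dr":[0,0,0],"jaw":1},{"slide":[-100,0,84],"dr":[0,0,0],"jaw":1},{"slide":[-107,0,90],"dr":[0,0,0],"jaw":1},{"slide":[-112,0,94.3],"dr":[0,0,0],"jaw":1},{"slide":[-115,0,97],"dr":[0,0,0],"jaw":1},{"slide":[-117,0,98.5],"dr":[0,0,0],"jaw":1},{"slide":[-118,0,99.4],"dr":[0,0,0],"jaw":1},{"slide":[-119,0,100.1],"dr":[0,0,0],"jaw":1},{"slide":[-119,0,100.1],"dr":[0,0,0],"jaw":1}]'

```text
t: 9.85
tool_pos: [0.4648, -0.0358, 0.2243]
orientation: [-2.043, -1.408, -0.953]
force: [0.3, 0.2, -3.7]
opening: 0.0173
gripper_force: 30.0
```

Run:
```python
from h import *
did([-119,0,100.1],[0,0,0]); err()
im,d,w=cloud('side'); 
cv2.imwrite('pics/p.png',cv2.resize(im[130:250,180:300,::-1],(600,600),interpolation=cv2.INTER_CUBIC))
```

```text
t 9.85 err mm [ 0.1 -0.   0. ] ang [-0.0003 -0.0006  0.0001] F [ 0.3   0.21 -3.73] open 0.01730657380771118 29.967613220214844 q [-0.51  0.01  2.11  0.9   1.33 -0.51]
```

View pics/p.png

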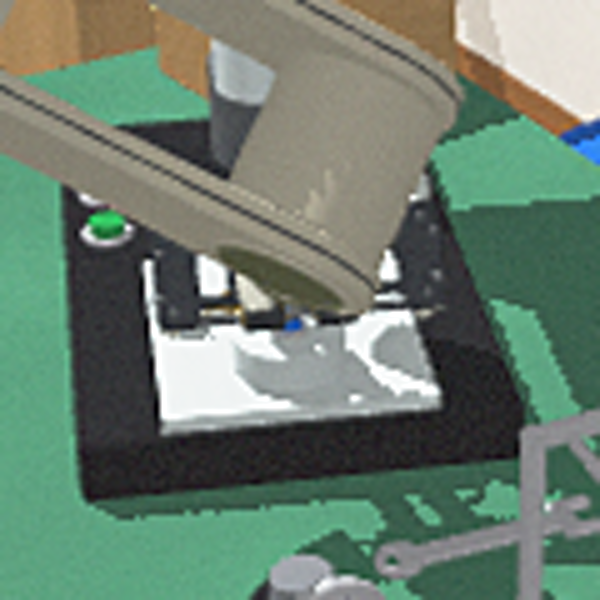

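The disc (295,355) is just above the front part of the plate and not yet touching. I'll go on down slowly.

Request:
servo_tool --increments '[{"slide":[-0.8,0,0.6],"dr":[0,0,0],"jaw":1},{"slide":[-1.5,0,1.3],"dr":[0,0,0],"jaw":1},{"slide":[-2.3,0,1.9],"dr":[0,0,0],"jaw":1},{"slide":[-2.7,0,2.3],"dr":[0,0,0],"jaw":1},{"slide":[-2.7,0,2.3],"dr":[0,0,0],"jaw":1}]'

```text
t: 10.4
tool_pos: [0.4653, -0.036, 0.2214]
orientation: [-2.043, -1.407, -0.955]
force: [-0.6, -1.7, 5.5]
opening: 0.0173
gripper_force: 30.0
```

On the plate with about 9 N. Releasing.

Request:
servo_tool --increments '[{"slide":[0.4,0,-0.3],"dr":[0,0,0],"jaw":0.75},{"slide":[0.4,0,-0.3],"dr":[0,0,0],"jaw":0.7},{"slide":[0.4,0,-0.3],"dr":[0,0,0],"jaw":0.5},{"slide":[0.4,0,-0.3],"dr":[0,0,0],"jaw":0.4},{"slide":[0.4,0,-0.3],"dr":[0,0,0],"jaw":0.4},{"slide":[0.4,0,-0.3],"dr":[0,0,0],"jaw":0.4},{"slide":[0.4,0,-0.3],"dr":[0,0,0],"jaw":0.4}]'

```text
t: 11.1
tool_pos: [0.4647, -0.0357, 0.2209]
orientation: [-2.043, -1.407, -0.953]
force: [-0.3, -0.8, 0.7]
opening: 0.0551
gripper_force: 0.0
```

Run:
```python
from h import *
did([-2.7,0,2.3],[0,0,0]); did([.4,0,-.3],[0,0,0]); err()
```

```text
t 11.1 err mm [-0.   0.  -0.3] ang [0.     0.0001 0.    ] F [-0.31 -0.79  0.68] open 0.05514201578351796 0.0 q [-0.51  0.02  2.11  0.9   1.33 -0.52]
```

Request:
servo_tool --increments '[{"slide":[0,0,-8],"dr":[0,0,0],"jaw":0.4},{"slide":[0,0,-25],"dr":[0,0,0],"jaw":0.4},{"slide":[0,0,-50],"dr":[0,0,0],"jaw":0.4},{"slide":[0,0,-75],"dr":[0,0,0],"jaw":0.4},{"slide":[0,0,-100],"dr":[0,0,0],"jaw":0.4},{"slide":[0,0,-110],"dr":[0,0,0],"jaw":0.68},{"slide":[0,0,-110],"dr":[0,0,0],"jaw":0.68},{"slide":[0,0,-110],"dr":[0,0,0],"jaw":0.68}]'

```text
t: 11.9
tool_pos: [0.4346, -0.1142, 0.2912]
orientation: [-2.044, -1.406, -0.953]
force: [0.3, 0.2, -0.7]
opening: 0.0364
gripper_force: 0.0
```

```bash
cat >> h.py <<'E'
NY=69.1; N=np.array([.5441,.1726,.06]); _y=np.radians(NY)
ex=np.array([np.cos(_y),np.sin(_y),0]); ey=np.array([-np.sin(_y),np.cos(_y),0])
def stem(n):
    im,d,w=cloud(n); i=im.astype(int); b=(i[...,2]>i[...,0]+40)&(i[...,2]>i[...,1]+25)
    loc=(w-N); X=loc@ex; Y=loc@ey; Z=w[...,2]
    k=b&(X>-.16)&(X<.03)&(abs(Y)<.04-.0)&(Z>.092)&(Z<.172); k&=np.hypot(X-np.nanmedian(X[k]),Y-np.nanmedian(Y[k]))<.016
    p=camera_params(n);Rm=R.from_rotvec(np.ravel(p['rvec'])).as_matrix(); C=-Rm.T@np.ravel(p['tvec'])
    q=w[k]; g=q.mean(0)-C; g[2]=0; g/=np.linalg.norm(g); a=q.mean(0)+g*.007-N
    print(n,'stem nest x,y mm',(a@ex*1e3).round(1),(a@ey*1e3).round(1),'z',q[:,2].min().round(3),q[:,2].max().round(3),len(q)); return im,w
E
python3 - <<'E'
from h import *
did([0,0,-110],[0,0,0]); err()
for n in ('wrist','side'):
    im,w=stem(n)
    k=(w[...,2]>.074)&(w[...,2]<.09); L=(w-N); X,Y=L@ex*1e3,L@ey*1e3
    for nm,cx,cy in (('inner',45.8,4),('side',11.9,-44.4)):
        m=k&(np.hypot(X-cx,Y-cy)<11); print(n,nm,m.sum(),X[m].mean(),Y[m].mean())
    k=(w[...,2]>.083)&(w[...,2]<.089); m=k&(np.hypot(X+95,Y)<55); print('disctop',m.sum(),X[m].min(),X[m].max(),Y[m].min(),Y[m].max())
    cv2.imwrite('pics/r_%s.png'%n,im[...,::-1])
r2=rot(NY,40)
to(N-.165*ex+[0,0,.06],r2,.186); to(N-.158*ex+[0,0,.010],r2,.186)
E
```

```text
t 11.9 err mm [-0.1  0.3 -0.8] ang [ 0.0003  0.0004 -0.0004] F [ 0.28  0.18 -0.74] open 0.03642418434494999 0.0 q [-0.69 -0.09  2.06  0.81  1.55 -0.51]
wrist stem nest x,y mm -96.1 -2.1 z 0.092 0.172 1586
wrist inner 58 40.19394586535966 0.6472610618884163
wrist side 115 8.945257152414577 -46.868199552533945
disctop 4306 -136.50935031998483 -58.447712278976745 -41.965821389111426 37.352810797737945
side stem nest x,y mm -96.2 -0.1 z 0.092 0.137 35
side inner 0 nan nan
side side 0 nan nan
disctop 160 -140.81654649817796 -59.90701438743171 -37.848554949678096 37.14941637110956
tcp [ 0.4426 -0.0932  0.2625] slide [-8.  -0.2 36.3] dr [ 0.     -0.1745 -0.    ]
tcp [ 0.4451 -0.0867  0.2125] slide [-41.8  -0.2  73.8] dr [ 0.     -0.1745 -0.    ]<stdin>:7: RuntimeWarning: Mean of empty slice.
  ret = ret.dtype.type(ret / rcount)
```

View pics/r_wrist.png

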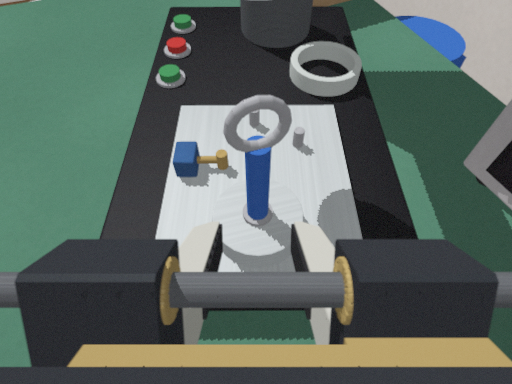

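The disc stands upright on the plate in front of the nest (stem foot at (258,215)), with the pins at (255,117) and (298,137) and the plunger at (222,158). It is at about x = -96, y ≈ 0 in the nest frame. I'll go down behind it with the fingertips partly open.

Request:
servo_tool --increments '[{"slide":[-8,0,36],"dr":[0,-0.1745,0],"jaw":0.68},{"slide":[-8,0,36],"dr":[0,-0.1745,0],"jaw":0.68},{"slide":[-20,0,50],"dr":[0,-0.1745,0],"jaw":0.68},{"slide":[-30,0,61],"dr":[0,-0.1745,0],"jaw":0.68},{"slide":[-37,0,69],"dr":[0,-0.1745,0],"jaw":0.68},{"slide":[-41.8,0,73.8],"dr":[0,-0.1745,0],"jaw":0.68},{"slide":[-41.8,0,73.8],"dr":[0,-0.1745,0],"jaw":0.68},{"slide":[-41.8,0,73.8],"dr":[0,-0.1745,0],"jaw":0.68}]'

```text
t: 12.8
tool_pos: [0.4453, -0.087, 0.2124]
orientation: [-2.17, -1.494, -0.79]
force: [-0.2, -0.2, -0.6]
opening: 0.0298
gripper_force: 0.0
```

Run:
```python
from h import *
did([-41.8,0,73.8],[0,-.1745,0]); err()
r2=rot(NY,40)
for x in (-.143,-.133,-.09,-.075,-.06,-.043): to(N+x*ex+[0,0,.010],r2,.186)
im,w=stem('wrist')
```

```text
t 12.8 err mm [ 0.1 -0.2 -0.1] ang [ 0.0005  0.0001 -0.0003] F [-0.25 -0.25 -0.64] open 0.029760938536741954 0.0 q [-0.58 -0.01  2.1   0.71  1.31 -0.5 ]
tcp [ 0.4504 -0.0727  0.2125] slide [11.5 -0.2  9.6] dr [ 0. -0. -0.]
tcp [ 0.454  -0.0633  0.2125] slide [19.2 -0.2 16.1] dr [ 0. -0. -0.]
tcp [ 0.4693 -0.0232  0.2125] slide [52.1 -0.2 43.7] dr [ 0. -0. -0.]
tcp [ 0.4747 -0.0092  0.2125] slide [63.6 -0.2 53.3] dr [ 0. -0. -0.]
tcp [0.48   0.0049 0.2125] slide [75.1 -0.2 63. ] dr [ 0. -0. -0.]
tcp [0.4861 0.0207 0.2125] slide [88.1 -0.2 73.9] dr [ 0. -0. -0.]
wrist stem nest x,y mm -96.6 -2.2 z 0.092 0.167 4974
```

Request:
servo_tool --increments '[{"slide":[6,0,5],"dr":[0,0,0],"jaw":0.68},{"slide":[10,0,8.4],"dr":[0,0,0],"jaw":0.68},{"slide":[12,0,10],"dr":[0,0,0],"jaw":0.68},{"slide":[13.5,0,11.3],"dr":[0,0,0],"jaw":0.68},{"slide":[15,0,12.6],"dr":[0,0,0],"jaw":0.68},{"slide":[16.5,0,13.8],"dr":[0,0,0],"jaw":0.68},{"slide":[18,0,15.1],"dr":[0,0,0],"jaw":0.68},{"slide":[20,0,16.8],"dr":[0,0,0],"jaw":0.68},{"slide":[22,0,18.5],"dr":[0,0,0],"jaw":0.68},{"slide":[24,0,20.1],"dr":[0,0,0],"jaw":0.68},{"slide":[26,0,21.8],"dr":[0,0,0],"jaw":0.68},{"slide":[28,0,23.5],"dr":[0,0,0],"jaw":0.68},{"slide":[30,0,25.2],"dr":[0,0,0],"jaw":0.68},{"slide":[32,0,26.9],"dr":[0,0,0],"jaw":0.68},{"slide":[34,0,28.5],"dr":[0,0,0],"jaw":0.68},{"slide":[34,0,28.5],"dr":[0,0,0],"jaw":0.68}]'

```text
t: 14.45
tool_pos: [0.4611, -0.045, 0.2122]
orientation: [-2.17, -1.495, -0.79]
force: [0.3, 0.4, -0.1]
opening: 0.03
gripper_force: 0.1
```

Run:
```python
from h import *
did([34,0,28.5],[0,0,0]); err()
s=read_state(); m=R.from_rotvec(s['orientation']).as_matrix(); t=s['tool_pos']+.186*m[:,2]-N; print('tip nest',t@ex*1e3,t@ey*1e3,t[2]*1e3, 'F along ex,ey',s['force']@ex,s['force']@ey)
im,w=stem('wrist'); stem('scene')
```

```text
t 14.45 err mm [ 0.   0.4 -0.3] ang [0.0002 0.0001 0.0003] F [ 0.29  0.37 -0.14] open 0.02998851931477659 0.09461335596455456 q [-0.48 -0.02  2.11  0.74  1.25 -0.43]
tip nest -113.2771509915503 -0.02079883727599109 9.729543589860306 F along ex,ey 0.4464591646969448 -0.14355724218892352
wrist stem nest x,y mm -71.1 -1.6 z 0.092 0.172 6048
scene stem nest x,y mm -70.5 -0.7 z 0.095 0.17 68
```

Sliding well: the disc is at x = -71, y ≈ 0. Next I'll go past the plunger contact at x ≈ -47.

Request:
servo_tool --increments '[{"slide":[2.3,0,1.9],"dr":[0,0,0],"jaw":0.68},{"slide":[4.6,0,3.9],"dr":[0,0,0],"jaw":0.68},{"slide":[6.9,0,5.8],"dr":[0,0,0],"jaw":0.68},{"slide":[9.2,0,7.7],"dr":[0,0,0],"jaw":0.68},{"slide":[11.5,0,9.6],"dr":[0,0,0],"jaw":0.68},{"slide":[13.8,0,11.6],"dr":[0,0,0],"jaw":0.68},{"slide":[16.1,0,13.5],"dr":[0,0,0],"jaw":0.68},{"slide":[17.6,0,14.8],"dr":[0,0,0],"jaw":0.68},{"slide":[19.2,0,16.1],"dr":[0,0,0],"jaw":0.68},{"slide":[20.7,0,17.4],"dr":[0,0,0],"jaw":0.68},{"slide":[22.2,0,18.6],"dr":[0,0,0],"jaw":0.68},{"slide":[23.7,0,19.9],"dr":[0,0,0],"jaw":0.68},{"slide":[25.3,0,21.2],"dr":[0,0,0],"jaw":0.68},{"slide":[26.8,0,22.5],"dr":[0,0,0],"jaw":0.68},{"slide":[28.3,0,23.8],"dr":[0,0,0],"jaw":0.68},{"slide":[29.9,0,25.1],"dr":[0,0,0],"jaw":0.68},{"slide":[31.4,0,26.4],"dr":[0,0,0],"jaw":0.68},{"slide":[32.9,0,27.6],"dr":[0,0,0],"jaw":0.68},{"slide":[34.5,0,28.9],"dr":[0,0,0],"jaw":0.68},{"slide":[34.5,0,28.9],"dr":[0,0,0],"jaw":0.68}]'

```text
t: 16.55
tool_pos: [0.477, -0.0028, 0.2121]
orientation: [-2.17, -1.495, -0.79]
force: [-0.0, -0.2, 0.1]
opening: 0.0301
gripper_force: 0.2
```

```bash
cat >> h.py <<'E'
def tip():
    s=read_state(); m=R.from_rotvec(s['orientation']).as_matrix(); t=s['tool_pos']+.186*m[:,2]-N; print('tip nest',t@ex*1e3,t@ey*1e3,t[2]*1e3, 'F ex,ey,z',s['force']@ex,s['force']@ey,s['force'][2])
E
python3 - <<'E'
from h import *
did([34.5,0,28.9],[0,0,0]); err(); tip()
im,w=stem('wrist'); im,w=stem('side'); cv2.imwrite('pics/n.png',cv2.resize(im[130:250,180:300,::-1],(600,600),interpolation=cv2.INTER_CUBIC))
E
```

```text
t 16.55 err mm [-0.1  0.5 -0.4] ang [0.0004 0.0004 0.0007] F [-0.04 -0.2   0.12] open 0.030059843094080066 0.20389423705637455 q [-0.38 -0.01  2.1   0.76  1.19 -0.36]
tip nest -68.22001141364832 0.22554540284041635 9.698252662944995 F ex,ey,z -0.20356538264389418 -0.03374290699910255 0.12330888227127709
wrist stem nest x,y mm -23.0 -11.6 z 0.092 0.171 6098
  return np.nanmean(a, axis, out=out, keepdims=keepdims)
h.py:36: RuntimeWarning: Mean of empty slice.
  q=w[k]; g=q.mean(0)-C; g[2]=0; g/=np.linalg.norm(g); a=q.mean(0)+g*.007-N
  ret = um.true_divide(
Traceback (most recent call last):
  File "h.py", line 37, in stem
    print(n,'stem nest x,y mm',(a@ex*1e3).round(1),(a@ey*1e3).round(1),'z',q[:,2].min().round(3),q[:,2].max().round(3),len(q)); return im,w
                                                                           ~~~~~~~~~~^^
ValueError: zero-size array to reduction operation minimum which has no identity
```

The plunger has pushed the disc sideways, to about (-23, -10), and it left the finger cradle. I'll back off a little, widen the cradle, re-centre behind the disc, and then push diagonally.

Request:
servo_tool --increments '[{"slide":[-2,0,-1.7],"dr":[0,0,0],"jaw":0.68},{"slide":[-4.6,0,-3.9],"dr":[0,0,0],"jaw":0.527},{"slide":[-4.6,0,-3.9],"dr":[0,0,0],"jaw":0.527},{"slide":[-4.6,5,-3.9],"dr":[0,0,0],"jaw":0.527},{"slide":[-4.6,10,-3.9],"dr":[0,0,0],"jaw":0.527},{"slide":[-4.6,10,-3.9],"dr":[0,0,0],"jaw":0.527},{"slide":[-4.6,10,-3.9],"dr":[0,0,0],"jaw":0.527}]'

```text
t: 17.35
tool_pos: [0.4845, -0.0125, 0.2122]
orientation: [-2.17, -1.495, -0.79]
force: [-0.3, -0.1, 0.6]
opening: 0.0438
gripper_force: 0.0
```

Run:
```python
from h import *
did([-4.6,10,-3.9],[0,0,0]); err(); tip()
im,w=stem('wrist'); cv2.imwrite('pics/n.png',im[...,::-1])
L=(w-N); X,Y=L@ex*1e3,L@ey*1e3; k=(w[...,2]>.074)&(w[...,2]<.09)
for nm,cx,cy in (('inner',45.8,4),('side',11.9,-44.4)):
    m=k&(np.hypot(X-cx,Y-cy)<11); print(nm,m.sum(),X[m].mean() if m.any() else '',Y[m].mean() if m.any() else '')
```

```text
t 17.35 err mm [ 0.2 -0.  -0.3] ang [0.0001 0.0001 0.0001] F [-0.25 -0.07  0.65] open 0.04383594810334966 0.0 q [-0.39  0.02  2.07  0.76  1.2  -0.37]
tip nest -74.62535508210156 -10.321676598622041 9.760533526052189 F ex,ey,z -0.1541104149707125 0.2129250733719972 0.646914547844573
wrist stem nest x,y mm -23.1 -11.5 z 0.092 0.172 5940
inner 99 42.29379517059484 4.841620287597232
side 344 8.981391256725287 -46.05941182125723
```

View pics/n.png

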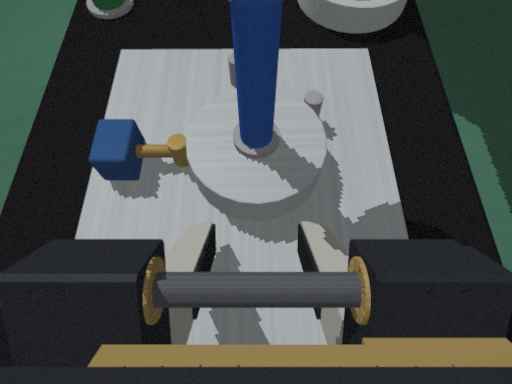

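The view shows the disc upright at (256,140), touching the plunger (180,148) from the right and just before the side pin (313,103). The fingers are centred behind it, so I'll push it diagonally into the nest.

Request:
servo_tool --increments '[{"slide":[4.6,0,3.9],"dr":[0,0,0],"jaw":0.527},{"slide":[7.7,0,6.4],"dr":[0,0,0],"jaw":0.527},{"slide":[9.2,0,7.7],"dr":[0,0,0],"jaw":0.527},{"slide":[10.7,-1,9],"dr":[0,0,0],"jaw":0.527},{"slide":[12.3,-2.3,10.3],"dr":[0,0,0],"jaw":0.527},{"slide":[13.8,-3.6,11.6],"dr":[0,0,0],"jaw":0.527},{"slide":[15.3,-5,12.9],"dr":[0,0,0],"jaw":0.527},{"slide":[16.9,-6.2,14.1],"dr":[0,0,0],"jaw":0.527},{"slide":[18.4,-7.3,15.4],"dr":[0,0,0],"jaw":0.527},{"slide":[18.4,-7.3,15.4],"dr":[0,0,0],"jaw":0.527}]'

```text
t: 18.4
tool_pos: [0.486, 0.0128, 0.2123]
orientation: [-2.17, -1.495, -0.79]
force: [1.0, -2.8, 0.1]
opening: 0.0438
gripper_force: 1.3
```

Run:
```python
from h import *
did([18.4,-7.3,15.4],[0,0,0]); err(); tip()
im,w=stem('wrist'); cv2.imwrite('pics/n2.png',im[...,::-1])
```

```text
t 18.4 err mm [-0.1  0.2 -0.3] ang [0.0001 0.     0.0001] F [ 0.97 -2.77  0.15] open 0.04384616370655738 1.3068202324211597 q [-0.34  0.    2.09  0.77  1.17 -0.34]
tip nest -50.47746822604997 -2.707797201024669 9.838278374768167 F ex,ey,z -2.2367824811121575 -1.894057372159502 0.1483719481229624
wrist stem nest x,y mm -11.3 -7.2 z 0.092 0.172 6096
```

Request:
servo_tool --increments '[{"slide":[1.2,-0.5,1],"dr":[0,0,0],"jaw":0.527},{"slide":[2.3,-1,1.9],"dr":[0,0,0],"jaw":0.527},{"slide":[3.4,-1.5,2.9],"dr":[0,0,0],"jaw":0.527},{"slide":[4.6,-2,3.9],"dr":[0,0,0],"jaw":0.527},{"slide":[4.6,-2,3.9],"dr":[0,0,0],"jaw":0.527}]'

```text
t: 18.95
tool_pos: [0.4863, 0.0192, 0.2123]
orientation: [-2.17, -1.495, -0.79]
force: [2.2, -2.7, 1.0]
opening: 0.0441
gripper_force: 1.1
```

Run:
```python
from h import *
did([4.6,-2,3.9],[0,0,0]); err(); tip()
im,w=stem('wrist')
L=(w-N); X,Y=L@ex*1e3,L@ey*1e3; k=(w[...,2]>.076)&(w[...,2]<.09)
for nm,cx,cy in (('inner',45.8,4),('side',11.9,-44.4)):
    m=k&(np.hypot(X-cx,Y-cy)<9); print(nm,m.sum(),X[m].mean() if m.any() else '',Y[m].mean() if m.any() else '')
```

```text
t 18.95 err mm [-0.   0.3 -0.3] ang [0.0003 0.0001 0.0003] F [ 2.17 -2.65  1.04] open 0.044126873019937174 1.1258191522210836 q [-0.33  0.    2.09  0.78  1.16 -0.33]
tip nest -44.353264308857526 -0.6736275823347475 9.81582107975476 F ex,ey,z -1.7030959013543396 -2.9785181563759564 1.0377274884192418
wrist stem nest x,y mm -5.6 -4.5 z 0.092 0.171 6119
inner 0  
side 424 9.878333189779484 -44.95611703007438
```

Request:
servo_tool --increments '[{"slide":[0.8,-0.4,0.6],"dr":[0,0,0],"jaw":0.527},{"slide":[1.5,-0.8,1.3],"dr":[0,0,0],"jaw":0.527},{"slide":[2.3,-1.2,1.9],"dr":[0,0,0],"jaw":0.527},{"slide":[3,-1.5,2.5],"dr":[0,0,0],"jaw":0.527},{"slide":[3,-1.5,2.5],"dr":[0,0,0],"jaw":0.527}]'

```text
t: 19.5
tool_pos: [0.4863, 0.0233, 0.2123]
orientation: [-2.17, -1.495, -0.79]
force: [0.6, -1.8, 0.5]
opening: 0.0435
gripper_force: 1.0
```

Run:
```python
from h import *
did([3,-1.5,2.5],[0,0,0]); err(); tip(); stem('wrist')
```

```text
t 19.5 err mm [-0.   0.2 -0.3] ang [0.0002 0.0001 0.0002] F [ 0.64 -1.83  0.46] open 0.04346341863171153 0.9702519234269857 q [-0.32 -0.    2.09  0.78  1.15 -0.32]
tip nest -40.550386710508214 0.7888976827241089 9.806236176556403 F ex,ey,z -1.483309763153083 -1.2546535076681524 0.46191234370934847
wrist stem nest x,y mm -1.6 -3.2 z 0.092 0.171 6150
```

Request:
servo_tool --increments '[{"slide":[0.4,-0.2,0.3],"dr":[0,0,0],"jaw":0.527},{"slide":[0.8,-0.4,0.6],"dr":[0,0,0],"jaw":0.527},{"slide":[1.2,-0.5,1.0],"dr":[0,0,0],"jaw":0.527},{"slide":[1.2,-0.5,1.0],"dr":[0,0,0],"jaw":0.527}]'

```text
t: 19.95
tool_pos: [0.4865, 0.0245, 0.2123]
orientation: [-2.171, -1.495, -0.79]
force: [0.2, -5.2, -0.1]
opening: 0.0443
gripper_force: 2.4
```

Run:
```python
from h import *
did([1.2,-.5,1.0],[0,0,0]); err(); tip(); stem('wrist')
```

```text
t 19.95 err mm [ 0.1 -0.2 -0.3] ang [-0.0005 -0.0001 -0.0003] F [ 0.15 -5.17 -0.06] open 0.04425702916445026 2.371204197406769 q [-0.31 -0.    2.09  0.78  1.15 -0.32]
tip nest -39.38263752190527 0.9236769376644276 9.77468765047107 F ex,ey,z -4.776120719674132 -1.988192573613241 -0.05828422552873602
wrist stem nest x,y mm -0.8 -2.9 z 0.092 0.172 6151
```

Request:
servo_tool --increments '[{"slide":[0.3,0,0.2],"dr":[0,0,0],"jaw":0.527},{"slide":[0.5,0,0.4],"dr":[0,0,0],"jaw":0.527},{"slide":[0.5,0,0.4],"dr":[0,0,0],"jaw":0.527}]'

```text
t: 20.3
tool_pos: [0.4867, 0.0249, 0.2123]
orientation: [-2.172, -1.495, -0.79]
force: [-1.3, -7.0, 1.3]
opening: 0.0438
gripper_force: 3.6
```

Run:
```python
from h import *
did([.5,0,.4],[0,0,0]); err(); tip(); stem('wrist')
```

```text
t 20.3 err mm [ 0.1 -0.4 -0.3] ang [-0.001  -0.0001 -0.0005] F [-1.27 -7.    1.26] open 0.04382740239545748 3.6270365864038467 q [-0.31 -0.    2.09  0.78  1.15 -0.32]
tip nest -39.06469009830412 0.773652843998021 9.721917939951169 F ex,ey,z -6.9959993057653875 -1.3140034390625104 1.2641586616914091
wrist stem nest x,y mm -0.8 -3.0 z 0.092 0.171 6156
```

The disc no longer moves and the force rises gently to 7 N, so it is against the pins. I'll back off and check.

Request:
servo_tool --increments '[{"slide":[-1,0,-0.8],"dr":[0,0,0],"jaw":0.527},{"slide":[-4,0,-3.4],"dr":[0,0,0],"jaw":0.527},{"slide":[-12,0,-10],"dr":[0,0,0],"jaw":0.527},{"slide":[-30,0,-25],"dr":[0,0,0],"jaw":0.527},{"slide":[-50,0,-60],"dr":[0,0,0],"jaw":0.527},{"slide":[-55,0,-110],"dr":[0,0,0],"jaw":0.527},{"slide":[-55,0,-130],"dr":[0,0,0],"jaw":0.527},{"slide":[-55,0,-130],"dr":[0,0,0],"jaw":0.527},{"slide":[-55,0,-130],"dr":[0,0,0],"jaw":0.527},{"slide":[-55,0,-130],"dr":[0,0,0],"jaw":0.527}]'

```text
t: 21.35
tool_pos: [0.4413, -0.0912, 0.2751]
orientation: [-2.169, -1.493, -0.788]
force: [-0.1, -0.3, -1.3]
opening: 0.0441
gripper_force: 0.0
```

Run:
```python
from h import *
did([-55,0,-130],[0,0,0]); err()
for n in ('wrist','side','scene'):
    try: im,w=stem(n)
    except Exception as e: print(n,'no stem'); continue
    L=(w-N); X,Y=L@ex*1e3,L@ey*1e3; k=(w[...,2]>.076)&(w[...,2]<.0835)
    for nm,cx,cy in (('inner',45.8,4),('side',11.9,-44.4)):
        m=k&(np.hypot(X-cx,Y-cy)<9); print(nm,m.sum(),X[m].mean() if m.any() else '',Y[m].mean() if m.any() else '')
    if n=='wrist':
        k=(w[...,2]>.084)&(w[...,2]<.0885)&(np.hypot(X,Y)<46); print('top circle',cv2.minEnclosingCircle(np.stack([X[k],Y[k]],1).astype(np.float32)))
        cv2.imwrite('pics/f.png',cv2.resize(im[0:260,110:410,::-1],(690,598),interpolation=cv2.INTER_CUBIC))
```

```text
t 21.35 err mm [-0.5  1.  -1.7] ang [0.0014 0.002  0.0008] F [-0.08 -0.28 -1.34] open 0.04405694924773576 0.0 q [-0.59 -0.12  2.08  0.69  1.42 -0.42]
wrist stem nest x,y mm -1.2 -2.7 z 0.092 0.162 1750
inner 0  
side 132 9.30209247741767 -47.506240928502365
top circle ((-1.4293125867843628, -3.423139810562134), 40.612911224365234)
side no stem
scene stem nest x,y mm -0.7 -2.8 z 0.092 0.172 63
inner 5 44.96119944144816 -0.21885537527131654
side 11 10.910467571074012 -47.08452735134583
  return np.nanmean(a, axis, out=out, keepdims=keepdims)
h.py:36: RuntimeWarning: Mean of empty slice.
  q=w[k]; g=q.mean(0)-C; g[2]=0; g/=np.linalg.norm(g); a=q.mean(0)+g*.007-N
  ret = um.true_divide(
```

View pics/f.png

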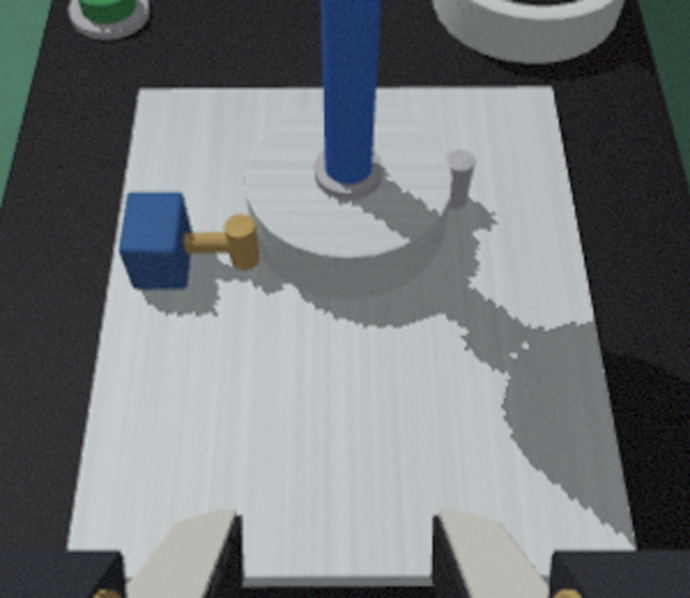

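The view shows the disc upright on the plate, pressing against the plunger (240,240) and touching the side pin (460,180); the inner pin is hidden behind it. I'll check the seat against the plate edges, pin and plunger in the same wrist image.

Run:
```python
from h import *
err()
im,d,w=cloud('wrist'); L=w-N; X,Y,Z=L@ex*1e3,L@ey*1e3,w[...,2]*1e3
hsv=cv2.cvtColor(im,cv2.COLOR_RGB2HSV)
white=(hsv[...,1]<60)&(hsv[...,2]>80)&(abs(Z-60)<2.5)
# edges
b=[X[white&(abs(Y-y0)<2)].max() for y0 in (-80,-70,-60,60,70)]; print('back edge x',np.round(b,1))
for x0 in (-100,-60,-20,30,60):
    m=white&(abs(X-x0)<2); print(x0,'edges y',Y[m].min().round(1),Y[m].max().round(1))
def circ(m):
    P=np.stack([X[m],Y[m]],1); 
    h=cv2.convexHull(P.astype(np.float32))[:,0]; A=np.c_[2*h,np.ones(len(h))]; s=np.linalg.lstsq(A,(h**2).sum(1),rcond=None)[0]
    return s[:2].round(2),np.sqrt(s[2]+s[:2]@s[:2]).round(2),m.sum()
print('disc top',circ((abs(Z-86)<1.5)&(np.hypot(X,Y)<46)))
print('side pin top',circ((Z>80.5)&(Z<84)&(np.hypot(X-11.9,Y+46)<10)))
br=(hsv[...,0]>12)&(hsv[...,0]<30)&(hsv[...,1]>110)&(X>-40)&(X<0)&(Y>25)&(Y<60)
print('plunger top',circ(br&(Z>78.8)&(Z<82))); print('Z of brass',np.percentile(Z[br],[5,50,95]))
```

```text
t 21.5 err mm [-0.3  1.1 -1.5] ang [0.0014 0.0019 0.0014] F [-0.16  0.14 -0.05] open 0.0436673720443974 0.0 q [-0.59 -0.12  2.07  0.69  1.42 -0.41]
back edge x [114.  118.2 128.8  78.3  77.9]
-100 edges y -98.1 91.2
-60 edges y -97.9 91.6
-20 edges y -97.4 91.7
30 edges y -97.0 91.6
60 edges y -97.4 92.1
disc top (array([-1.67, -2.93]), np.float64(39.51), np.int64(3558))
side pin top (array([ 10.55, -46.84]), np.float64(5.86), np.int64(85))
plunger top (array([-22.09,  38.32]), np.float64(5.47), np.int64(106))
Z of brass [64.85027585 74.12374222 80.8208766 ]
```

In the same image, the disc is within about 0.5 mm of the nest centre: the plate mid-line and back edge give (-2,-3) and the disc is at (-1.7,-2.9). The plunger is 46.0 mm from the disc axis, deflected about 4 mm, as expected when seated. Handing in.

```bash
python3 -c "from plant import close_job; print(close_job())"
```

```text
the job is handed in; nothing more can be done
None
```

I set the small blue-stemmed disc down on the plate, released it, and nudged it home against the pins and plunger. The last wrist image put it about 0.5 mm from the nest centre. The job is handed in at about 21.5 s; no verdict came back.

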